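Screw the cap back on the open stock jar

TASK

One of the three stock jars in the rack has been left open: pick up its loose cap, set it level on the threaded neck and screw it clockwise, counting about one full turn, until it is fully home on the rim and you feel it go tight. Stop there: snug, not forced; if it tightens with turns still to go, it is crossed, so back off and start again. Leave the closed jars and the other things on the counter alone.

Things in the scene. Friction and masses are not known exactly. Their poses are not given: they have to be found in the camera images.
- cap: the loose cap: white screw cap, 54 mm across, 26 mm high, 30 g, lying top up; its ribs give a firm grip, so light fingers still turn it. Origin: centre of its open underside; z up. Flat inner face 23 mm above the origin, three lugs below it. On the thread it turns easily (under 0.1 N m) under 1 to 5 N of push; once home the moment climbs within 0.3 rad: 0.2 to 0.35 N m is snug, 0.5 too much.
- jar: the open jar: square white plastic stock jar, 92 x 92 mm, wedged in its rack compartment so that it can neither turn nor lift. Origin: centre of its underside, 6 mm above the counter. Shoulder 75 mm, rim of the neck 105 mm above the origin. Neck 30 mm tall, 45 mm across its raised thread, 37 mm across the bare neck. A tight cap is locked by friction: the moment felt may have either sign.
- jar_rim (a point): centre of the open jar's rim, the top of the neck; z up. Right-hand thread, three starts: a clockwise turn (from above) lowers the cap 16.5 mm (2.6 mm per rad), with 1 mm of axial play. Set level on the neck, at any yaw, the cap rests with its underside 4 to 11 mm below the rim; home is 23 mm below it, 0.75 to 1.25 turns on.
- rack: wooden rack fixed on the counter, 106 x 306 mm, walls 42 mm high, three square compartments side by side along its y, 100 mm apart; origin: centre of its underside. The open jar may stand in any of the three.
- closed_jar_a: closed jar of the same kind in the rack, its cap's top 108 mm above its origin (centre of its underside). Leave it alone.
- closed_jar_b: the other closed jar in the rack, the same. Leave it alone.
- pill_bottle_a: small white tablet bottle, 38 mm across, 58 mm tall, standing loose; origin: centre of its underside. Leave it.
- pill_bottle_b: white tablet bottle, 44 mm across, 66 mm tall, standing loose; origin: centre of its underside. Leave it.
- count_tray: low blue tablet counting tray, 90 x 130 mm, 16 mm high; origin: centre of its underside. Leave it.

How it is judged:
By the outcome, as a careful person would: the job done as asked, in the order asked, and still so for the second after the job is handed in, with the robot touching nothing.
It also fails if it takes over 72 s, if anything falls off the work surface, if the arm or the gripper's body presses on something with over 40 N, if the wrist force passes 120 N, or if a joint passes its speed limit or range.

ROBOT

A 6-joint arm with a two-finger parallel gripper is mounted at the origin on the work surface. World frame = base frame: x ahead of the robot, y to its left, z up, the work surface at z = 0. Lengths are in mm, angles in rad, forces in N, time in s.
With the tool pointing down it reaches from about 275 to 1000 mm from the base axis. Payload 8.4 kg.
Tool frame: the origin (TCP) lies between the finger pads; the fingertips stand r.finger_overhang ahead of it and the grasp point (between the pads) is the TCP (r.finger_overhang is the distance from the TCP to the fingertips, in mm); z points along the fingers, y is the line along which they close (so a half turn about z gives the same grasp; the last joint's range is limited). The gripper opens to 85 mm and grips with 20 to 120 N. Pads are 22 mm wide; open, the fingers measure 114 mm over their backs; the gripper's body (76 mm by 85 mm) begins 54 mm behind the grasp point. The pads swing forward as they close: fully open they stand 13 mm farther back than shut.
Start: joints at [-1.303, 0.353, 1.633, -0, 1.155, -0.002], TCP at [166.585, -602.393, 250.281] pointing down, gripper open.
Joint ranges: [-2.63, 2.63], [-0.92, 2.1], [0.06, 2.66], [-1.3, 4.44], [0, 2.69], [-3.02, 3.02]. Speed limits (rad/s): [2.22, 2.22, 2.79, 3.14, 3.14, 3.14].

INTERFACE

Orientations are given as [roll, pitch, yaw] about the fixed x, y, z axes, in that order (R = Rz(yaw) Ry(pitch) Rx(roll)).
In Python, from rig import r, cams, sign_off gives the robot as it stands.
- The arm moves only by the shell command python3 -m crank 'ROWS' [FORCE]. ROWS is JSON, a list of rows, each a list of 7 numbers: the shift along the tool's x, y, z in m, then the turn, a rotation vector about the tool's x, y, z in rad, then the closure, from 0 (fully open) to 1 (shut). In form: [[dx, dy, dz, ax, ay, az, gripper], ...]. A call has 1 to 5 rows; each row is the pose to reach, as a shift and turn from the pose commanded when the call began, along the tool's axes at that moment; what a row does not reach only later rows make up. A row lasts 1/10 s, in which the tool goes at most 50 mm and 8.59 degrees, less where a joint would pass 70% of its speed; a pose out of reach is approached as far as the arm can. A call with a gripper value outside its range is refused whole. The fingers move at their own pace and stop on an object; FORCE is the grip in N (left out, the last holds). Time passes only in rows, so rows that repeat a pose let the fingers close. It gives the time, the measured TCP pose, the force, the opening and the grip force at its end, in the units of the state.
- r.sense(): the state, without advancing time (a new reading comes with each control period).
- cams.grab_frame(name): name is "side" or "top"; returns a dict with "image" (420x560x3 uint8, red, green, blue), "fx", "fy", "cx", "cy" (pixels), "D" ([k1, k2, p1, p2, k3] as OpenCV has them; the pictures are not rectified), "position" and "orientation" of the camera in the world. Camera axes: x right, y down, z forward; pixel columns grow to the right and rows downward; lengths in mm; the calibration is good to about 2 mm. A picture is of the moment at which its call begins. There is no depth.
- sign_off(): hands the job in; it is judged then, once.
The state is a dict: "clock": time; "qpos": joint angles; "qvel": joint speeds; "joint_efforts": joint torques, N m; "eef_pos": TCP position; "tcp_rot": TCP orientation; "contact_force": force on the tool from outside, world axes, zero at the start; "wrist_torque": the same for the moment, N m; "opening": opening from 0.0 (shut) to 1.0 (fully open); "grasp_force": force on a finger pad.
Only numpy, scipy, OpenCV 4.12 (cv2) and the standard library are available. Lean on these libraries where they do the work, as an engineer would, in place of code of your own. Each camera call takes 0.05 s, during which the arm holds its last target. There are 200 camera calls.

## Working session

There is one attempt and no reset: what is moved stays moved. The work goes in short steps, Python scripts to look and compute and a shell command to move; the robot and the scene stay as the last step left them, time stands still between calls to the robot, and variables do not carry over. Pictures are saved under pics/ and viewed, at most 10 in all, crops included, and the job is handed in when it is done.

```bash
mkdir -p pics; ls
python3 - <<'E'
from rig import r,cams
import cv2
print(r.sense(), r.finger_overhang)
for n in ("side","top"):
    f=cams.grab_frame(n); cv2.imwrite(f"pics/{n}0.png",f["image"][:,:,::-1])
    print({k:v for k,v in f.items() if k!="image"})
E
```

```text
pics
{'clock': 0.0, 'qpos': array([-1.30339361e+00,  3.53652723e-01,  1.63410866e+00,  1.27562538e-05,
        1.15519244e+00, -2.44196534e-03]), 'qvel': array([ 1.02036587e-03,  2.38713918e-03, -6.62235360e-05, -5.42294280e-04,
       -4.55423544e-04, -1.39824040e-03]), 'joint_efforts': array([-9.43788000e-04, -6.05254769e+01, -3.42060077e+01, -6.49008211e-05,
        9.29686474e-03,  7.47229265e-07]), 'eef_pos': array([ 166.47758946, -601.97123475,  249.56970091]), 'tcp_rot': array([-3.14023151e+00, -1.49872225e-05,  2.69839517e-01]), 'contact_force': array([-0.2078605 ,  0.36614847,  0.04669676]), 'wrist_torque': array([-0.0014147 , -0.01082576,  0.00419334]), 'grasp_force': 0.0, 'opening': 0.9982223722721272} 19.0
{'fx': 504.47812614656635, 'fy': 504.47812614656635, 'cx': 275.47716346685127, 'cy': 211.3543762812063, 'D': array([-0.08678016,  0.        ,  0.        ,  0.        ,  0.        ]), 'position': array([233.65704146, 774.68229691, 932.94633204]), 'orientation': array([-2.36545873e+00, -2.42216844e-03, -2.71242891e+00])}
{'fx': 404.5399994471814, 'fy': 404.5399994471814, 'cx': 285.5689743567555, 'cy': 202.12269623820845, 'D': array([-0.0154481,  0.       ,  0.       ,  0.       ,  0.       ]), 'position': array([ 424.67432274,   27.9732942 , 1293.88097462]), 'orientation': array([-3.04106343e+00, -2.47496672e-03, -1.56171428e+00])}
```

View pics/side0.png

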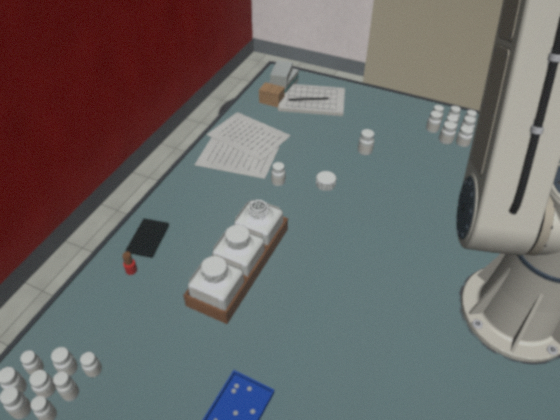

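View pics/top0.png

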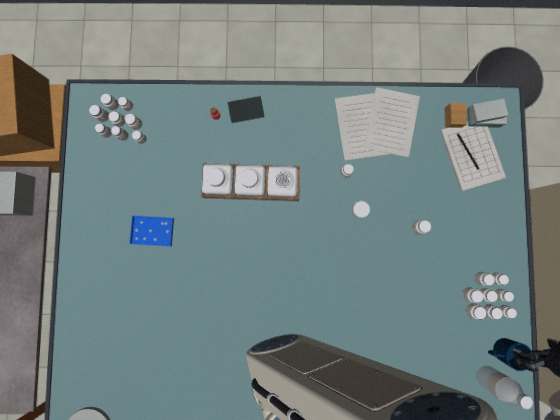

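The open jar is at the rack's right end: neck at side (259,209) and top (283,179). The loose cap is at side (326,180) and top (361,209). Next I'll enlarge both for measuring.

```bash
cat > h.py <<'E'
import numpy as np, cv2
from scipy.spatial.transform import Rotation as R
def ray(f,uv):
    K=np.array([[f["fx"],0,f["cx"]],[0,f["fy"],f["cy"]],[0,0,1]])
    p=cv2.undistortPoints(np.array([[uv]],float),K,np.array(f["D"]))[0,0]
    d=R.from_euler("xyz",f["orientation"]).apply([*p,1.]); return np.array(f["position"]),d/np.linalg.norm(d)
def plane(f,uv,z):
    o,d=ray(f,uv); return o+d*(z-o[2])/d[2]
def tri(f1,p1,f2,p2):
    (a,u),(b,v)=ray(f1,p1),ray(f2,p2)
    s=np.linalg.lstsq(np.stack([u,-v],1),b-a,rcond=None)[0]
    A,B=a+s[0]*u,b+s[1]*v; return (A+B)/2,np.linalg.norm(A-B)
def blob(im,x,y,w,th,mx=60):
    """white blobs near a pixel: list of (area, ellipse/bbox)"""
    c=im[y-w:y+w,x-w:x+w]; m=((c.min(2)>th)&(c.max(2).astype(int)-c.min(2)<mx)).astype(np.uint8)
    cs,_=cv2.findContours(m,cv2.RETR_EXTERNAL,cv2.CHAIN_APPROX_NONE)
    return [(cv2.contourArea(k),np.add(cv2.minEnclosingCircle(k)[0],[x-w,y-w]),np.add(cv2.boundingRect(k),[x-w,y-w,0,0])) for k in cs if cv2.contourArea(k)>20]
E
python3 - <<'E'
from h import *; from rig import cams
S,T=cams.grab_frame("side"),cams.grab_frame("top")
out=[]
for f,(x,y) in ((S,(326,181)),(S,(260,215)),(T,(361,209)),(T,(283,180))):
    c=f["image"][y-22:y+23,x-30:x+30]
    out.append(cv2.resize(c,(400,300),interpolation=cv2.INTER_CUBIC))
cv2.imwrite("pics/m1.png",np.vstack([np.hstack(out[:2]),np.hstack(out[2:])])[:,:,::-1])
for th in (150,190): print(th,"T",blob(T["image"],361,209,18,th),"S",blob(S["image"],326,180,18,th))
print(plane(T,(361,209),26),plane(S,(326,177),26),plane(T,(283,179),111),plane(S,(258.5,208),111))
E
```

```text
150 T [(197.0, array([361., 209.]), array([353, 201,  17,  17]))] S [(184.5, array([326., 177.]), array([317, 171,  19,  14]))]
190 T [(157.5, array([361.04545403, 209.11363602]), array([354, 202,  15,  15]))] S []
[ 533.04643685 -211.63377268   26.        ] [ 532.18776651 -211.32728139   26.        ] [612.63670661  34.34695283 111.        ] [607.52261906  46.66248786 111.        ]
```

View pics/m1.png

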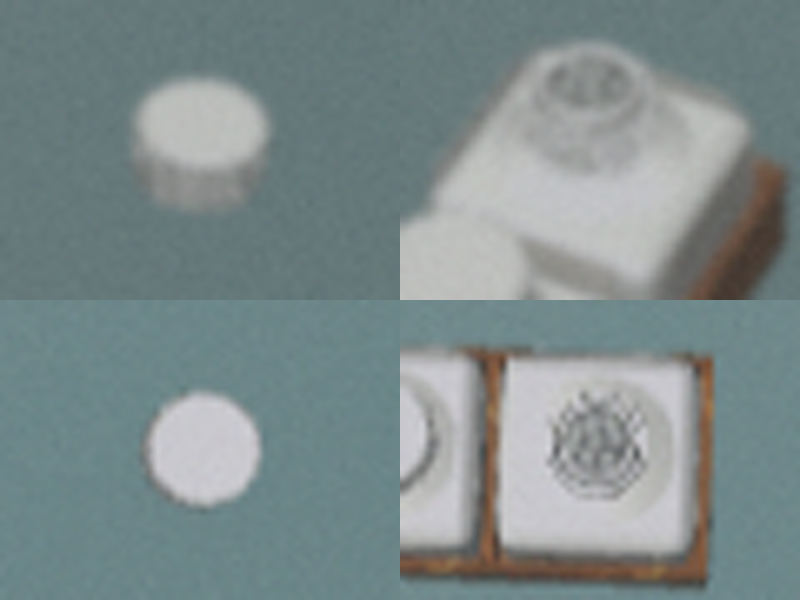

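The crops show the cap top centre at side (325.7,177.3) and top (361,209). The rim centre is at side (257.9,204.7) and top (282.6,179.4). I'll triangulate these, and check the rim against the jar's square shoulder.

Run:
```python
from h import *; from rig import cams
S,T=cams.grab_frame("side"),cams.grab_frame("top")
print("cap",tri(S,(325.7,177.3),T,(361.05,209.05)))
print("rim",tri(S,(257.9,204.7),T,(282.6,179.4)))
print("rim@111",plane(T,(282.6,179.4),111),plane(S,(257.9,204.7),111))
# refine by dark masks
g=cv2.cvtColor(T["image"],cv2.COLOR_RGB2GRAY)[168:192,271:295]; y,x=np.nonzero(g<165)
print("top dark",x.size,x.mean()+271,y.mean()+168,(x.min()+x.max())/2+271,(y.min()+y.max())/2+168)
# shoulder square, top view
im=T["image"]; m=(im.min(2)>190).astype(np.uint8); m[:, :268]=0; m[:,302:]=0; m[:162]=0; m[202:]=0
k=max(cv2.findContours(m,0,1)[0],key=cv2.contourArea); b=cv2.minAreaRect(k); print(b,plane(T,b[0],81))
# rack orientation from the brown mask
hsv=cv2.cvtColor(im,cv2.COLOR_RGB2HSV); mm=cv2.inRange(hsv,(3,70,50),(20,255,220)); mm[:140]=0; mm[220:]=0; mm[:,:190]=0; mm[:,320:]=0
k=np.argwhere(mm)[:,::-1].astype(np.float32); b=cv2.minAreaRect(k); print(b,[plane(T,p,48).round(0)[:2] for p in cv2.boxPoints(b)])
```

```text
cap (array([ 533.136505  , -212.17716297,   23.86219526]), np.float64(0.13254363044951184))
rim (array([612.9134376 ,  35.93554754, 109.45011251]), np.float64(2.578396383365043))
rim@111 [611.43028511  35.51753612 111.        ] [613.49446804  37.55902608 111.        ]
top dark 132 282.4015151515151 179.36363636363637 282.0 179.5
((281.0, 180.5), (25.0, 26.0), 90.0) [612.75199132  40.52312839  81.        ]
((250.2006378173828, 181.78065490722656), (97.62663269042969, 32.69266891479492), 1.8476102352142334) [array([565., 289.]), array([668., 289.]), array([661., -17.]), array([558., -14.])]
```

```bash
python3 -m crank '[[0.03,-0.018,0,0,0,0,0],[0.06,-0.036,0,0,0,0,0],[0.09,-0.054,0,0,0,0,0],[0.12,-0.073,0,0,0,0,0],[0.152,-0.093,0,0,0,0,0]]' 30
python3 -m crank '[[0.03,-0.018,0,0,0,0,0],[0.06,-0.036,0,0,0,0,0],[0.09,-0.054,0,0,0,0,0],[0.12,-0.073,0,0,0,0,0],[0.152,-0.093,0,0,0,0,0]]'
python3 -m crank '[[0.03,-0.018,0,0,0,0,0],[0.06,-0.036,0.02,0,0,0,0],[0.09,-0.054,0.04,0,0,0,0],[0.12,-0.073,0.07,0,0,0,0],[0.153,-0.093,0.10,0,0,0,0]]'
python3 -m crank '[[0,0,0,0,0,-0.15,0],[0,0,0,0,0,-0.3,0],[0,0,0,0,0,-0.45,0],[0,0,0,0,0,-0.6,0],[0,0,0,0,0,-0.75,0]]'
python3 -m crank '[[0,0,0,0,0,-0.15,0],[0,0,0,0,0,-0.3,0],[0,0,0,0,0,-0.45,0],[0,0,0,0,0,-0.6,0],[0,0,0,0,0,-0.75,0]]'
python3 -c "
from rig import r; s=r.sense(); print(s['qpos'],s['eef_pos'],s['tcp_rot'],s['contact_force'])"
```

```text
clock: 0.8
eef_pos: [289.0, -471.3, 250.3]
tcp_rot: [3.141, -0.0, 0.269]
contact_force: [0.4, -0.1, -0.4]
opening: 1.0
grasp_force: 0.0
clock: 1.3
eef_pos: [410.8, -341.0, 250.4]
tcp_rot: [3.141, -0.0, 0.27]
contact_force: [0.4, -0.2, 0.2]
opening: 1.003
grasp_force: 0.0
clock: 1.8
eef_pos: [533.7, -210.7, 149.7]
tcp_rot: [3.141, -0.001, 0.27]
contact_force: [-0.4, -0.4, 0.6]
opening: 0.999
grasp_force: 0.0
clock: 2.3
eef_pos: [532.7, -211.6, 150.2]
tcp_rot: [-3.141, 0.0, 1.026]
contact_force: [-0.4, -0.1, 0.0]
opening: 1.001
grasp_force: 0.0
clock: 2.8
eef_pos: [532.7, -211.7, 150.3]
tcp_rot: [3.142, 0.0, 1.776]
contact_force: [0.8, -0.8, 0.6]
opening: 1.003
grasp_force: 0.0
[-3.80837296e-01  3.88462307e-01  1.83250695e+00  2.11453943e-05
  9.20544290e-01 -5.86054956e-01] [ 532.73227431 -211.67580305  150.29587224] [3.14151744e+00 2.97307763e-05 1.77600118e+00] [ 0.76730426 -0.81317828  0.56207571]
```

```bash
python3 -m crank '[[0,0,0,0,0,-0.15,0],[0,0,0,0,0,-0.3,0],[0,0,0,0,0,-0.45,0],[0,0,0,0,0,-0.6,0],[0,0,0,0,0,-0.75,0]]'
python3 -m crank '[[0,0,0,0,0,-0.15,0],[0,0,0,0,0,-0.3,0],[0,0,0,0,0,-0.45,0],[0,0,0,0,0,-0.6,0],[0,0,0,0,0,-0.75,0]]'
python3 -m crank '[[0,0,0,0,0,-0.15,0],[0,0,0.02,0,0,-0.3,0],[0,0,0.04,0,0,-0.45,0],[0,0,0.06,0,0,-0.6,0],[0,0,0.08,0,0,-0.75,0]]'
python3 -m crank '[[0,0,0.015,0,0,0,0],[0,0,0.03,0,0,0,0],[0,0,0.04,0,0,0,0],[0,0,0.048,0,0,0,0],[0,0,0.048,0,0,0,0]]'
python3 -c "
from rig import r,cams; s=r.sense(); print(s['qpos'],s['eef_pos'],s['tcp_rot'],s['contact_force'])
import cv2,numpy as np
a=cams.grab_frame('side')['image'][155:205,290:360]; b=cams.grab_frame('top')['image'][180:240,325:395]
cv2.imwrite('pics/g1.png',np.hstack([cv2.resize(a,(400,300),interpolation=2),cv2.resize(b,(350,300),interpolation=2)])[:,:,::-1])"
```

```text
clock: 3.3
eef_pos: [532.7, -211.7, 150.3]
tcp_rot: [3.142, 0.0, 2.526]
contact_force: [0.5, -0.8, -0.2]
opening: 0.996
grasp_force: 0.0
clock: 3.8
eef_pos: [532.7, -211.7, 150.3]
tcp_rot: [3.142, -0.0, -3.007]
contact_force: [-0.7, -0.3, -0.3]
opening: 1.0
grasp_force: 0.0
clock: 4.3
eef_pos: [532.8, -211.7, 69.6]
tcp_rot: [-3.141, 0.0, -2.257]
contact_force: [0.6, 0.6, 0.2]
opening: 0.994
grasp_force: 0.0
clock: 4.8
eef_pos: [532.3, -211.5, 21.4]
tcp_rot: [3.14, -0.0, -2.265]
contact_force: [0.1, 0.0, -0.8]
opening: 1.002
grasp_force: 0.0
[-3.80878598e-01  5.81262046e-01  1.89002782e+00  1.33352452e-05
  6.71609457e-01 -2.82867170e+00] [ 532.25235418 -211.51210606   21.40976247] [ 3.14034689e+00 -3.94360444e-04 -2.26460608e+00] [ 0.06053992  0.02467899 -0.79989195]
```

View pics/g1.png

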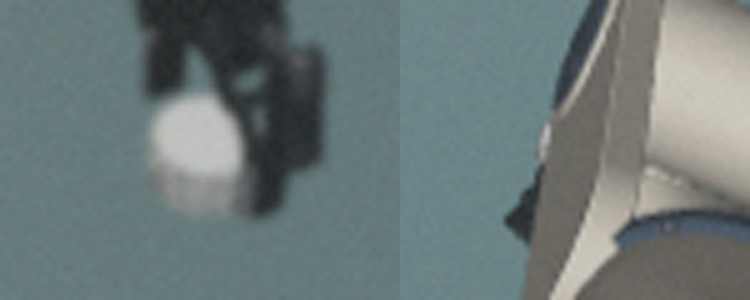

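The crop shows the cap, at about (200,155), between the black fingers; the arm blocks the top view. I'll close on it.

```bash
python3 -m crank '[[0,0,0,0,0,0,0.5],[0,0,0,0,0,0,0.5],[0,0,0,0,0,0,0.5],[0,0,0,0,0,0,0.5],[0,0,0,0,0,0,0.5]]' 30
python3 -m crank '[[0,0,0,0,0,0,0.5],[0,0,0,0,0,0,0.5],[0,0,0,0,0,0,0.5],[0,0,-0.01,0,0,0,0.5],[0,0,-0.02,0,0,0,0.5]]' 30
python3 -c "
from rig import r; s=r.sense(); print(s['qpos'],s['eef_pos'],s['tcp_rot'],s['contact_force'],s['opening']*85)"
```

```text
clock: 5.4
eef_pos: [533.1, -211.9, 23.2]
tcp_rot: [-3.141, 0.0, -2.264]
contact_force: [-1.9, 1.2, 5.9]
opening: 0.624
grasp_force: 31.0
clock: 5.9
eef_pos: [532.6, -211.7, 43.1]
tcp_rot: [3.141, -0.0, -2.263]
contact_force: [0.3, -0.7, -0.1]
opening: 0.625
grasp_force: 31.8
[-3.80859555e-01  5.46001473e-01  1.88472557e+00 -2.39589503e-05
  7.11060197e-01 -2.82981720e+00] [ 532.61958222 -211.65574532   43.05273291] [ 3.14141225e+00 -7.45677164e-05 -2.26341318e+00] [ 0.32184578 -0.7377934  -0.11804169] 53.16274421019818
```

```bash
python3 -m crank '[[0,0,-0.02,0,0,0,0.5],[0,0,-0.05,0,0,0,0.5],[0,0,-0.08,0,0,0,0.5],[0,0,-0.105,0,0,0,0.5],[0,0,-0.122,0,0,0,0.5]]'
python3 -m crank '[[-0.02,0.008,0,0,0,0,0.5],[-0.045,0.018,0,0,0,0,0.5],[-0.07,0.028,0,0,0,0,0.5],[-0.095,0.038,0,0,0,0,0.5],[-0.12,0.048,0,0,0,0,0.5]]'
python3 -m crank '[[-0.025,0.01,0,0,0,0,0.5],[-0.05,0.02,0,0,0,0,0.5],[-0.075,0.03,0,0,0,0,0.5],[-0.1,0.04,0,0,0,0,0.5],[-0.121,0.049,0,0,0,0,0.5]]'
python3 -m crank '[[0,0,0,0,0,-0.1,0.5],[0,0,0,0,0,-0.2,0.5],[0,0,0,0,0,-0.3,0.5],[0,0,0,0,0,-0.4,0.5],[0,0,0,0,0,-0.4,0.5]]'
python3 - <<'E'
from rig import r,cams; from h import *
s=r.sense(); print(s['qpos'],s['eef_pos'],s['tcp_rot'],s['contact_force'],s['wrist_torque'],s['opening']*85)
S,T=cams.grab_frame('side'),cams.grab_frame('top')
a=S['image'][160:235,210:310]; b=T['image'][145:220,235:335]
cv2.imwrite('pics/j1.png',np.hstack([cv2.resize(a,(400,300),interpolation=2),cv2.resize(b,(400,300),interpolation=2)])[:,:,::-1])
E
```

```text
clock: 6.4
eef_pos: [533.4, -212.0, 167.4]
tcp_rot: [-3.139, 0.001, -2.263]
contact_force: [0.9, -0.1, -0.8]
opening: 0.621
grasp_force: 31.8
clock: 6.9
eef_pos: [572.7, -87.7, 165.4]
tcp_rot: [-3.141, 0.001, -2.264]
contact_force: [0.1, 0.4, 0.5]
opening: 0.624
grasp_force: 31.8
clock: 7.4
eef_pos: [612.4, 37.1, 165.4]
tcp_rot: [-3.141, 0.001, -2.263]
contact_force: [-0.1, 0.3, -0.8]
opening: 0.621
grasp_force: 31.8
clock: 7.9
eef_pos: [612.0, 35.8, 165.2]
tcp_rot: [-3.141, 0.0, -1.862]
contact_force: [-0.3, 0.4, -0.6]
opening: 0.621
grasp_force: 31.8
[ 5.59676128e-02  4.24312488e-01  1.73434410e+00 -2.01721926e-06
  9.82132259e-01 -2.79453979e+00] [611.97845967  35.78858905 165.21280569] [-3.14083620e+00  2.71817494e-04 -1.86188036e+00] [-0.30874227  0.36511803 -0.58290965] [-0.04654833 -0.07104337 -0.03405742] 52.76711779356419
```

View pics/j1.png

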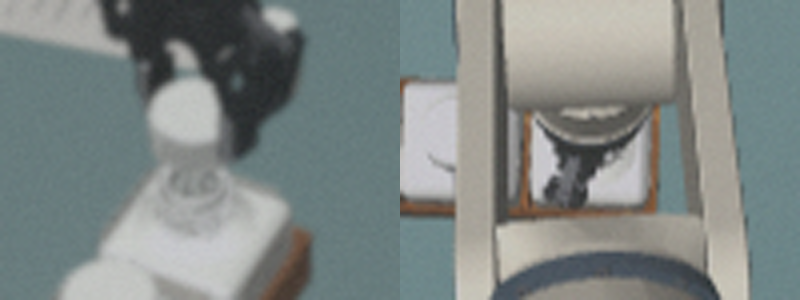

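The cap, top centre at about side (256,188), hangs level just above the neck at about side (258,205). I'll check its offset, then lower it.

```bash
python3 - <<'E'
from rig import r,cams; from h import *
S=cams.grab_frame('side'); print(plane(S,(256.2,187.6),168), r.sense()['eef_pos'])
E
python3 -m crank '[[0,0,0.008,0,0,0,0.5],[0,0,0.016,0,0,0,0.5],[0,0,0.022,0,0,0,0.5],[0,0,0.026,0,0,0,0.5],[0,0,0.027,0,0,0,0.5]]'
python3 -m crank '[[0,0,0.001,0,0,0,0.5],[0,0,0.002,0,0,0,0.5],[0,0,0.003,0,0,0,0.5],[0,0,0.004,0,0,0,0.5],[0,0,0.005,0,0,0,0.5]]'
python3 -c "
from rig import r; s=r.sense(); print(s['eef_pos'],s['contact_force'],s['wrist_torque'])"
```

```text
[614.31079568  41.62521534 168.        ] [611.97536057  35.69456905 164.80697304]
clock: 8.55
eef_pos: [611.5, 35.7, 136.3]
tcp_rot: [3.14, -0.0, -1.864]
contact_force: [0.1, -0.4, -0.4]
opening: 0.62
grasp_force: 31.8
clock: 9.05
eef_pos: [612.0, 35.7, 132.3]
tcp_rot: [-3.141, 0.0, -1.863]
contact_force: [-0.4, -0.4, 0.2]
opening: 0.619
grasp_force: 31.8
[611.98326429  35.73272812 132.3321467 ] [-0.35260186 -0.37023184  0.15991831] [-0.01113659 -0.0131734  -0.01216879]
```

```bash
python3 -m crank '[[0,0,0.001,0,0,0,0.5],[0,0,0.002,0,0,0,0.5],[0,0,0.003,0,0,0,0.5],[0,0,0.003,0,0,0,0.5]]'
python3 -c "
from rig import r; s=r.sense(); print(s['eef_pos'],s['contact_force'],s['wrist_torque'])"
python3 -m crank '[[0,0,0.001,0,0,0,0.5],[0,0,0.002,0,0,0,0.5],[0,0,0.002,0,0,0,0.5]]'
python3 -c "
from rig import r; s=r.sense(); print(s['eef_pos'],s['contact_force'],s['wrist_torque'])"
```

```text
clock: 9.45
eef_pos: [612.9, 35.9, 129.6]
tcp_rot: [-3.14, 0.001, -1.863]
contact_force: [4.8, 2.0, -0.0]
opening: 0.623
grasp_force: 31.9
[612.90992072  35.94847815 129.55496012] [ 4.77705248e+00  2.03531364e+00 -1.02950622e-03] [ 0.37184466 -0.79625749  0.08959858]
clock: 9.75
eef_pos: [612.7, 35.9, 127.5]
tcp_rot: [-3.14, 0.001, -1.863]
contact_force: [5.8, 3.6, 0.7]
opening: 0.621
grasp_force: 32.0
[612.66637754  35.85106179 127.46144937] [5.84427002 3.55173203 0.66747228] [ 0.37752072 -0.99648619  0.01744268]
```

```bash
python3 -m crank '[[-0.0005,-0.0005,0,0,0,0,0.5],[-0.001,-0.001,0,0,0,0,0.5],[-0.001,-0.001,0,0,0,0,0.5]]'
python3 -c "
from rig import r; s=r.sense(); print(s['eef_pos'],s['contact_force'],s['wrist_torque'])"
python3 -m crank '[[0,0,0.001,0,0,0,0.5],[0,0,0.002,0,0,0,0.5],[0,0,0.002,0,0,0,0.5]]'
python3 -c "
from rig import r; s=r.sense(); print(s['eef_pos'],s['contact_force'],s['wrist_torque'])"
```

```text
clock: 10.05
eef_pos: [612.9, 36.3, 127.1]
tcp_rot: [3.141, -0.0, -1.863]
contact_force: [2.9, 1.4, 2.1]
opening: 0.624
grasp_force: 32.1
[612.90823177  36.29250475 127.09484952] [2.92873615 1.43033683 2.14557182] [ 0.09536132 -0.55882721 -0.06154099]
clock: 10.35
eef_pos: [613.1, 36.5, 125.3]
tcp_rot: [3.141, 0.0, -1.863]
contact_force: [2.6, 2.1, 2.6]
opening: 0.621
grasp_force: 32.1
[613.06511672  36.50063809 125.25161041] [2.59293972 2.10559361 2.64884301] [ 0.30703504 -0.41735609 -0.01901737]
```

```bash
python3 -m crank '[[-0.0005,-0.0005,0.001,0,0,0,0.5],[-0.0006,-0.0005,0.002,0,0,0,0.5],[-0.0006,-0.0005,0.002,0,0,0,0.5]]'
python3 -c "
from rig import r; s=r.sense(); print(s['eef_pos'],s['contact_force'],s['wrist_torque'])"
```

```text
clock: 10.65
eef_pos: [613.2, 36.6, 124.9]
tcp_rot: [3.141, -0.001, -1.863]
contact_force: [-5.2, -0.8, 20.1]
opening: 0.623
grasp_force: 33.9
[613.24331561  36.57664148 124.86812836] [-5.15565773 -0.79701774 20.09423509] [-1.72557929e-01  8.94513285e-01 -8.89832459e-04]
```

```bash
cat > st.py <<'E'
from rig import r; s=r.sense()
print("q6 %.3f"%s['qpos'][5],s['eef_pos'].round(2),"rot",s['tcp_rot'].round(3),"F",s['contact_force'].round(1),"M",s['wrist_torque'].round(3))
E
python3 -m crank '[[0,0,-0.0013,0,0,0,0.5],[0,0,-0.0013,0,0,0,0.5]]' >/dev/null; python3 st.py
python3 -m crank '[[0,0,0.0002,0,0,0.08,0.5],[0,0,0.0004,0,0,0.16,0.5],[0,0,0.0006,0,0,0.24,0.5],[0,0,0.0008,0,0,0.3,0.5]]'>/dev/null; python3 st.py
```

```text
q6 -2.791 [613.19  36.56 125.07] rot [ 3.141e+00 -1.000e-03 -1.863e+00] F [-2.1 -0.9 10.8] M [-0.062  0.253 -0.044]
q6 -2.489 [613.5   36.73 124.32] rot [ 3.141e+00 -1.000e-03 -2.166e+00] F [-1.1  0.3 10.9] M [0.007 0.212 0.091]
```

```bash
python3 -m crank '[[0,0,-0.0004,0,0,0.12,0.5],[0,0,-0.0001,0,0,0.24,0.5],[0,0,0.0002,0,0,0.36,0.5],[0,0,0.0005,0,0,0.48,0.5],[0,0,0.0008,0,0,0.6,0.5]]'>/dev/null; python3 st.py
python3 -m crank '[[0,0,0.0003,0,0,0.12,0.5],[0,0,0.0006,0,0,0.24,0.5],[0,0,0.0009,0,0,0.36,0.5],[0,0,0.0012,0,0,0.48,0.5],[0,0,0.0016,0,0,0.6,0.5]]'>/dev/null; python3 st.py
```

```text
q6 -1.887 [613.12  36.8  122.87] rot [ 3.141e+00 -1.000e-03 -2.768e+00] F [-0.4  0.9  5.2] M [0.249 0.137 0.019]
q6 -1.287 [613.12  36.96 121.24] rot [-3.141e+00 -2.000e-03  2.915e+00] F [-0.9  2.1  5.1] M [0.389 0.051 0.1  ]
```

```bash
python3 -m crank '[[0,0,0.0002,0,0,0.12,0.5],[0,0,0.0005,0,0,0.24,0.5],[0,0,0.0008,0,0,0.36,0.5],[0,0,0.0011,0,0,0.48,0.5],[0,0,0.0015,0,0,0.6,0.5]]'>/dev/null; python3 st.py
python3 -m crank '[[0,0,0.0003,0,0,0.12,0.5],[0,0,0.0006,0,0,0.24,0.5],[0,0,0.0009,0,0,0.36,0.5],[0,0,0.0012,0,0,0.48,0.5],[0,0,0.0015,0,0,0.6,0.5]]'>/dev/null; python3 st.py
python3 -m crank '[[0,0,0.0003,0,0,0.12,0.5],[0,0,0.0006,0,0,0.24,0.5],[0,0,0.0009,0,0,0.36,0.5],[0,0,0.0012,0,0,0.48,0.5],[0,0,0.0016,0,0,0.6,0.5]]'>/dev/null; python3 st.py
```

```text
q6 -0.687 [613.19  37.01 119.69] rot [-3.141e+00 -1.000e-03  2.315e+00] F [0.2 1.6 4.5] M [ 0.396 -0.081  0.028]
q6 -0.087 [613.28  36.9  118.15] rot [-3.14  -0.     1.715] F [1.3 2.  2.8] M [ 0.225 -0.181  0.063]
q6 0.513 [613.39  36.99 116.55] rot [-3.141  0.     1.115] F [1.1 2.  3.4] M [ 0.322 -0.11   0.061]
```

```bash
python3 -m crank '[[0,0,0.0003,0,0,0.12,0.5],[0,0,0.0006,0,0,0.24,0.5],[0,0,0.0009,0,0,0.36,0.5],[0,0,0.0012,0,0,0.48,0.5],[0,0,0.0016,0,0,0.6,0.5]]'>/dev/null; python3 st.py
python3 -m crank '[[0,0,0.0003,0,0,0.12,0.5],[0,0,0.0006,0,0,0.24,0.5],[0,0,0.0009,0,0,0.36,0.5],[0,0,0.0013,0,0,0.48,0.5],[0,0,0.0016,0,0,0.6,0.5]]'>/dev/null; python3 st.py
python3 -m crank '[[0,0,0.0003,0,0,0.1,0.5],[0,0,0.0006,0,0,0.2,0.5],[0,0,0.0008,0,0,0.3,0.5]]'>/dev/null; python3 st.py
```

```text
q6 1.113 [613.42  36.99 114.97] rot [-3.141e+00  1.000e-03  5.150e-01] F [1.4 1.3 3.1] M [ 0.392 -0.14   0.083]
q6 1.713 [613.54  37.03 113.47] rot [-3.141e+00  1.000e-03 -8.500e-02] F [0.7 1.3 3.7] M [ 0.335 -0.257  0.129]
q6 2.013 [613.49  36.95 112.62] rot [ 3.141e+00  1.000e-03 -3.840e-01] F [1.4 1.6 3.3] M [ 0.323 -0.223  0.082]
```

```bash
python3 -m crank '[[0,0,0.0003,0,0,0.1,0.5],[0,0,0.0005,0,0,0.2,0.5]]'>/dev/null; python3 st.py
python3 -m crank '[[0,0,0.0001,0,0,0.05,0.5],[0,0,0.0003,0,0,0.1,0.5]]'>/dev/null; python3 st.py
python3 -m crank '[[0,0,0.0001,0,0,0.05,0.5],[0,0,0.0002,0,0,0.08,0.5]]'>/dev/null; python3 st.py
```

```text
q6 2.213 [613.44  36.92 111.95] rot [ 3.141e+00  1.000e-03 -5.840e-01] F [1.8 1.8 0.2] M [ 0.318 -0.342 -0.008]
q6 2.311 [613.44  36.94 111.48] rot [ 3.141e+00  1.000e-03 -6.820e-01] F [ 2.2  1.3 -0.2] M [ 0.32  -0.392  0.008]
q6 2.390 [613.44  36.91 111.3 ] rot [ 3.141e+00  1.000e-03 -7.620e-01] F [ 1.   1.1 -1.3] M [ 0.227 -0.382  0.015]
```

```bash
python3 -m crank '[[0,0,0.0003,0,0,0.04,0.5],[0,0,0.0005,0,0,0.08,0.5]]'>/dev/null; python3 st.py
python3 -m crank '[[0,0,0.0001,0,0,0.04,0.5],[0,0,0.0003,0,0,0.08,0.5]]'>/dev/null; python3 st.py
```

```text
q6 2.470 [613.48  36.91 111.17] rot [ 3.141e+00  1.000e-03 -8.420e-01] F [0.7 1.8 4.5] M [ 0.309 -0.102  0.072]
q6 2.550 [613.47  36.92 111.15] rot [ 3.141  0.    -0.922] F [0.2 2.4 6.4] M [0.245 0.029 0.079]
```

```bash
python3 -m crank '[[0,0,0,0,0,0.03,0.5],[0,0,0,0,0,0.06,0.5],[0,0,0,0,0,0.06,0.5]]'>/dev/null; python3 st.py; sleep 0.1; python3 st.py
```

```text
q6 2.609 [613.47  36.88 111.16] rot [ 3.141  0.    -0.981] F [0.4 0.9 4.7] M [ 0.248 -0.14  -0.041]
q6 2.609 [613.47  36.88 111.16] rot [ 3.141  0.    -0.981] F [0.4 0.9 4.7] M [ 0.248 -0.14  -0.041]
```

```bash
python3 -m crank '[[0,0,0,0,0,0.03,0.5],[0,0,0,0,0,0.06,0.5],[0,0,0,0,0,0.06,0.5]]'>/dev/null; python3 st.py
```

```text
q6 2.669 [613.48  36.86 111.16] rot [ 3.141  0.    -1.041] F [-0.9  1.4  4.6] M [ 0.28  -0.034 -0.017]
```

```bash
python3 -m crank '[[0,0,0,0,0,0.04,0.5],[0,0,0,0,0,0.08,0.5],[0,0,0,0,0,0.08,0.5]]'>/dev/null; python3 st.py
python3 -m crank '[[0,0,0,0,0,0.04,0.5],[0,0,0,0,0,0.08,0.5],[0,0,0,0,0,0.08,0.5]]'>/dev/null; python3 st.py
```

```text
q6 2.750 [613.49  36.89 111.16] rot [ 3.141  0.    -1.121] F [0.6 1.  4.4] M [ 0.157 -0.092  0.004]
q6 2.830 [613.48  36.86 111.17] rot [ 3.141  0.    -1.201] F [0.3 0.6 4.6] M [ 0.191 -0.022 -0.033]
```

```bash
python3 -m crank '[[0,0,0,0,0,0,0],[0,0,0,0,0,0,0],[0,0,0,0,0,0,0],[0,0,0,0,0,0,0]]'; python3 st.py
python3 -m crank '[[0,0,0,0,0,-0.15,0],[0,0,0,0,0,-0.3,0],[0,0,0,0,0,-0.45,0],[0,0,0,0,0,-0.6,0],[0,0,0,0,0,-0.75,0]]'>/dev/null
python3 -m crank '[[0,0,0,0,0,-0.15,0],[0,0,0,0,0,-0.3,0],[0,0,0,0,0,-0.45,0],[0,0,0,0,0,-0.6,0],[0,0,0,0,0,-0.75,0]]'>/dev/null;python3 st.py
python3 - <<'E'
from rig import cams; from h import *
S=cams.grab_frame('side')
cv2.imwrite('pics/k1.png',cv2.resize(S['image'][170:260,200:320],(800,600),interpolation=2)[:,:,::-1])
E
```

```text
clock: 17.65
eef_pos: [613.5, 36.7, 110.7]
tcp_rot: [3.141, 0.0, -1.2]
contact_force: [0.1, -0.2, -0.3]
opening: 1.0
grasp_force: 0.0
q6 2.828 [613.47  36.75 110.69] rot [ 3.141  0.    -1.2  ] F [ 0.1 -0.2 -0.3] M [-0.006  0.025 -0.027]
q6 1.322 [613.66  36.78 110.86] rot [-3.142  0.     0.306] F [0.2 0.2 0.4] M [ 0.019  0.046 -0.022]
```

View pics/k1.png

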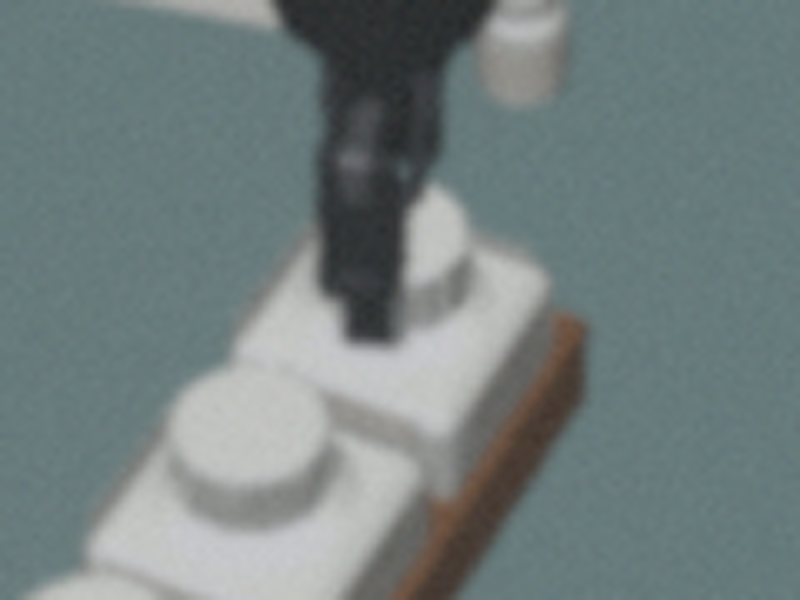

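The picture shows the cap sitting low on the neck at about (440,250) in the crop, with the fingers clear. I'll re-grip and keep turning.

```bash
python3 -m crank '[[0,0,0,0,0,0,0.5],[0,0,0,0,0,0,0.5],[0,0,0,0,0,0,0.5],[0,0,0,0,0,0,0.5],[0,0,0,0,0,0,0.5]]' 30; python3 st.py
python3 -m crank '[[0,0,0.0003,0,0,0.03,0.5],[0,0,0.0003,0,0,0.06,0.5],[0,0,0.0003,0,0,0.06,0.5]]'>/dev/null; python3 st.py
python3 -m crank '[[0,0,0,0,0,0.03,0.5],[0,0,0,0,0,0.06,0.5],[0,0,0,0,0,0.06,0.5]]'>/dev/null; python3 st.py
```

```text
clock: 19.2
eef_pos: [613.8, 36.8, 111.1]
tcp_rot: [3.142, -0.0, 0.299]
contact_force: [-1.0, -0.4, 4.2]
opening: 0.619
grasp_force: 31.3
q6 1.329 [613.84  36.82 111.15] rot [ 3.142 -0.     0.299] F [-1.  -0.4  4.2] M [0.    0.128 0.013]
q6 1.391 [613.94  36.77 111.11] rot [ 3.141 -0.     0.237] F [-1.8  0.1  5.9] M [-0.118  0.366  0.007]
q6 1.451 [613.94  36.76 111.11] rot [ 3.141 -0.     0.177] F [-1.4 -0.3  6.5] M [ 0.009  0.296 -0.014]
```

```bash
python3 -m crank '[[0,0,0,0,0,0.03,0.5],[0,0,0,0,0,0.06,0.5],[0,0,0,0,0,0.06,0.5]]'>/dev/null; python3 st.py
python3 -m crank '[[0,0,0,0,0,0.03,0.5],[0,0,0,0,0,0.06,0.5],[0,0,0,0,0,0.06,0.5]]'>/dev/null; python3 st.py
python3 -m crank '[[0,0,0,0,0,0.03,0.5],[0,0,0,0,0,0.06,0.5],[0,0,0,0,0,0.06,0.5]]'>/dev/null; python3 st.py
```

```text
q6 1.510 [614.09  36.85 111.07] rot [-3.142e+00 -1.000e-03  1.180e-01] F [-0.9 -0.1  5.4] M [ 0.089  0.213 -0.062]
q6 1.569 [614.28  36.94 111.05] rot [-3.141e+00 -1.000e-03  5.900e-02] F [-0.8 -0.6  5.7] M [ 0.179  0.07  -0.043]
q6 1.629 [614.28  36.95 111.02] rot [-3.141e+00 -1.000e-03 -1.000e-03] F [-0.2 -0.1  5.4] M [0.172 0.017 0.138]
```

```bash
python3 -m crank '[[0,0,0,0,0,0.02,0.5],[0,0,0,0,0,0.04,0.5],[0,0,0,0,0,0.04,0.5]]'>/dev/null; python3 st.py
python3 -m crank '[[0,0,0,0,0,0.0,0.5]]'>/dev/null; python3 st.py
```

```text
q6 1.669 [614.26  36.97 111.  ] rot [-3.141e+00 -1.000e-03 -4.000e-02] F [0.7 0.7 5.1] M [ 0.297 -0.026  0.221]
q6 1.668 [614.29  36.96 111.  ] rot [-3.141e+00 -1.000e-03 -4.000e-02] F [0.3 0.3 5.7] M [ 0.265 -0.059  0.177]
```

```bash
python3 -m crank '[[0,0,0,0,0,0.02,0.5],[0,0,0,0,0,0.03,0.5],[0,0,0,0,0,0.03,0.5]]'>/dev/null; python3 st.py
python3 -m crank '[[0,0,0,0,0,0.0,0.5]]'>/dev/null; python3 st.py
python3 -m crank '[[0,0,0,0,0,0.0,0.5]]'>/dev/null; python3 st.py
```

```text
q6 1.698 [614.3   36.99 110.99] rot [-3.141e+00 -1.000e-03 -7.000e-02] F [1.1 0.5 5.9] M [ 0.337 -0.055  0.354]
q6 1.698 [614.26  36.98 110.97] rot [-3.141e+00 -1.000e-03 -7.000e-02] F [0.9 0.8 5.4] M [ 0.327 -0.029  0.296]
q6 1.698 [614.29  36.98 110.99] rot [-3.141e+00 -1.000e-03 -7.000e-02] F [-0.5  0.3  5. ] M [ 0.315 -0.018  0.256]
```

The moment is about 0.3 N m, which is snug. I'll release and withdraw.

```bash
python3 -m crank '[[0,0,0,0,0,0,0],[0,0,0,0,0,0,0],[0,0,0,0,0,0,0],[0,0,0,0,0,0,0],[0,0,0,0,0,0,0]]'; python3 st.py
python3 -m crank '[[0,0,-0.01,0,0,0,0],[0,0,-0.03,0,0,0,0],[0,0,-0.06,0,0,0,0],[0,0,-0.09,0,0,0,0],[0,0,-0.12,0,0,0,0]]'>/dev/null
python3 -m crank '[[-0.03,0,-0.01,0,0,0,0],[-0.07,0,-0.03,0,0,0,0],[-0.11,0,-0.05,0,0,0,0],[-0.15,0,-0.05,0,0,0,0],[-0.15,0,-0.05,0,0,0,0]]'>/dev/null; python3 st.py
python3 - <<'E'
from rig import cams; from h import *
S,T=cams.grab_frame('side'),cams.grab_frame('top')
for f,p in ((S,None),): print(blob(T["image"],283,180,18,190))
cv2.imwrite('pics/e1.png',np.hstack([cv2.resize(f['image'][y:y+75,x:x+100],(400,300),interpolation=2) for f,x,y in ((S,180,180),(T,215,145))])[:,:,::-1])
E
```

```text
clock: 22.1
eef_pos: [613.7, 36.8, 110.5]
tcp_rot: [3.142, 0.0, -0.07]
contact_force: [0.1, 0.2, -0.2]
opening: 0.998
grasp_force: 0.0
q6 1.699 [613.73  36.8  110.54] rot [ 3.142  0.    -0.07 ] F [ 0.1  0.2 -0.2] M [-0.048  0.035 -0.055]
q6 1.740 [459.97  47.45 281.67] rot [-3.142e+00  1.000e-03 -7.000e-02] F [ 0.5 -0.6 -0. ] M [ 0.019  0.013 -0.049]
[(381.5, array([281.05999947, 180.5       ]), array([268, 169,  27,  25]))]
```

View pics/e1.png

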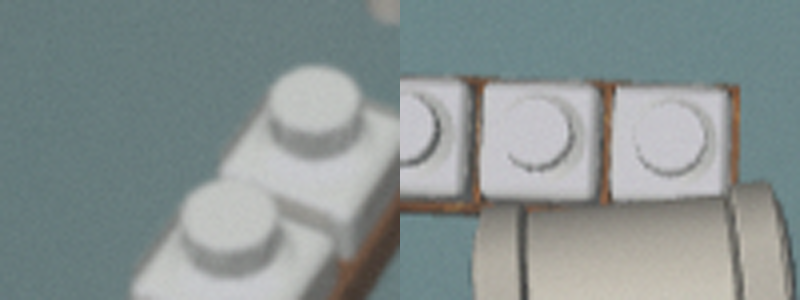

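The cap sits level on the jar (left crop at about (315,105)), at the same height as its closed neighbour at about (230,215). Nothing else was disturbed.

```bash
python3 -c "
from rig import sign_off; print(sign_off())"
```

```text
the job is handed in; nothing more can be done
None
```

The open jar is capped and the job handed in: the cap went home after about one full turn, level with its neighbours and snug at about 0.3 N m, with the gripper clear and nothing else touched.

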